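# Swap the chip tube in the programmer without crushing it

## Robot

A 6-joint arm with a two-finger parallel gripper is mounted at the origin on a cart in front of the work surface, level with it; the furniture and walls round the work are solid. World frame = base frame: x ahead of the robot, y to its left, z up, the work surface at z = 0. Lengths are in m, angles in degrees, forces in N, time in s.
With the tool pointing down it reaches from about 0.4 to 0.825 m from the base axis. Payload 7 kg.
Tool frame: the origin (TCP) lies between the finger pads; the fingertips stand 22 mm ahead of it and the grasp point (between the pads) lies 3 mm ahead of it; z points along the fingers, y is the line along which they close (so a half turn about z gives the same grasp; the last joint's range is limited). The gripper opens to 88 mm and grips with 3 to 60 N. Pads are 19 mm wide; open, the fingers measure 130 mm over their backs; the gripper's body (78 mm by 193 mm) begins 47 mm behind the grasp point.
Start: joints at [-58.264, 20.546, 0.682, 0, -70.136, -16.507], TCP at [0.177, -0.651, 0.249] pointing down, gripper open.
Joint ranges: [-176.03, 176.03], [-82.01, 121.73], [-58.28, 71.71], [-173.87, 95.51], [-174.79, -0.11], [-173.66, 173.66]. Speed limits (degrees/s): [136.94, 136.94, 172.46, 180, 180, 180].

## Interface

Orientations are given as [roll, pitch, yaw] about the fixed x, y, z axes, in that order (R = Rz(yaw) Ry(pitch) Rx(roll)).
In Python, from plant import ctrl gives the robot as it stands.
- The arm moves only by the tool apply_moves, never from a script. Its argument "targets" is a list of rows, each an object with "travel": the shift along the tool's x, y, z in mm, a list of three; "roll": the turn about the tool's z in degrees; "jaw": the finger opening in mm, from 0 to 87.6. In form: [{"travel": [tx, ty, tz], "roll": roll, "jaw": jaw}, ...]. A call has 1 to 10 rows; each row shifts and turns the commanded pose from where the row before left it, along the tool's axes as they then stand; what a row does not reach is not made up. A row lasts 1/10 s, in which the tool goes at most 50 mm and 8.59 degrees, less where a joint would pass 70% of its speed; a pose out of reach is approached as far as the arm can. A call with a gripper value outside its range is refused whole. The fingers move at their own pace and stop on an object; the grip force is fixed at half the most. Time passes only in rows, so rows that do not move let the fingers close. It gives the time, the measured TCP pose, the force, the opening and the grip force at its end, in the units of the state.
- ctrl.get_obs(): the state, without advancing time (a new reading comes with each control period).
- ctrl.snapshot(name): name is "scene" or "side" or "wrist"; returns the picture (480x640x3 uint8, red, green, blue); there is no depth.
- ctrl.calibration(name): a dict with "K" (3x3 intrinsics, pixels), "extrinsics" (4x4, takes a point from camera to world coordinates); the wrist camera has in their place "hand_eye" (4x4, takes a point from camera to tool coordinates, whose origin is the TCP and whose axes are the flange's). Camera axes: x right, y down, z forward; pixel columns grow to the right and rows downward; lengths in m; the calibration is good to about 2 mm. A picture is of the moment at which its call begins: read the wrist's pose just before it. calibration takes no time and is no camera call.
- ctrl.close_job(): hands the job in; it is judged then, once.
The state is a dict: "clock": time; "joint_pos": joint angles; "qvel": joint speeds; "tau": joint torques, N m; "tool_pos": TCP position; "orientation": TCP orientation; "force": force on the tool from outside, world axes, zero at the start; "moment": the same for the moment, N m; "opening": finger opening in m; "gripper_force": force on a finger pad.
Only numpy, scipy, OpenCV 4.12 (cv2) and the standard library are available. Lean on these libraries where they do the work, as an engineer would, in place of code of your own. Each camera call takes 0.05 s, during which the arm holds its last target. There are 200 camera calls.

## Task

The grey chip programmer still holds the empty white tube: lift it straight up out of both yellow brackets and lay it in the rack slot with the red tag under it, then load the full black tube from the rack into the programmer's cradle, each tube lying fully down in both of its brackets and centred between them. The tubes are thin-walled and crush easily, so grip them very lightly (at most 40 N on each finger), set them down gently without pushing or dropping, and keep the full tube level because it is unplugged at one end. Leave the blue tube, the two bottles and the heatsink as they are.

Things in the scene. Friction and masses are not known exactly. Their poses are not given: they have to be found in the camera images.
- full_tube_mid (a point): Full tube of chips: black square tube with grey chips showing along its top, a green plug at its +y end and the other end open, 261 x 12 x 12 mm. The point is the centre of the tube, half-way up. Its y axis runs along the tube, x across it, z up. It starts in one of the rack's three slots, at most 6 mm off centre lengthwise. Mass about 50 g.
- empty_tube_mid (a point): Empty tube: white square tube with red ends, 261 x 12 x 12 mm. The point is the centre of the tube, half-way up. Its y axis runs along the tube, x across it, z up. It starts in the programmer's cradle, at most 6 mm off centre lengthwise. Mass about 40 g.
- other_tube_mid (a point): Blue square tube with black ends, in another of the rack's slots, to be left alone; 261 x 12 x 12 mm. The point is the centre of the tube, half-way up. Its y axis runs along the tube, x across it, z up.
- full_tube: The full tube as a body; origin at the centre of its underside.
- empty_tube: The empty tube as a body; origin at the centre of its underside.
- other_tube: The blue tube as a body; origin at the centre of its underside.
- rack: Fixed tube rack: aluminium base plate 180 x 205 x 10 mm with two blue upright combs at y = +88 and -88 mm, each 10 mm thick. They form three pairs of open-topped U brackets (slots) along y, at x = -60, 0 and +60 mm. The slot floor is 48 mm above the underside (the bench), the slot is 16 mm wide and flares out to about 28 mm at its open top, 73 mm up; nothing covers the 166 mm between the combs above the base plate and the tag. Origin: centre of the underside, z up.
- tag_seat (a point): The red tag is a 34 x 110 x 3 mm plate fixed to the rack's base plate under one slot, which is vacant at the start and is where the empty tube belongs. The point is where the centre of a tube lies when it is fully down and centred in that slot (54 mm above the bench); its y axis runs along the slot.
- programmer: Fixed chip programmer: grey case 80 x 215 x 18 mm with round keys, carrying one pair of yellow open-topped U brackets at y = +88 and -88 mm, of the same measures as those of the rack (floor 48 mm up, slot 16 mm wide, mouth flared to about 28 mm, top 73 mm up). Origin: centre of the underside, z up.
- cradle_seat (a point): Where the centre of a tube lies when it is fully down and centred in the programmer's brackets (54 mm above the bench); the y axis runs along the slot.
- flux_bottle: Small beige bottle with red pointed cap, 32 mm across, 81 mm tall, loose; origin at the centre of its underside.
- ipa_dispenser: White dispenser bottle, 62 mm across, 134 mm tall, loose; origin at the centre of its underside.
- heatsink: Light grey finned heatsink, 35 x 50 x 25 mm, loose; origin at the centre of its underside.

How it is judged (in metres and radians):
On the way:
1. the empty tube lies released in the red-tagged slot, fully down in both brackets (horizontal distance between empty_tube_mid and tag_seat below 0.02 m and z of empty_tube_mid in the frame of tag_seat between -0.004 and 0.004 m and angle between the y axis of empty_tube_mid and the y axis of tag_seat, either way round below 0.06 rad and angle between empty_tube_mid's own y axis and vertical between 1.54 and 1.6 rad and linear speed of empty_tube below 0.02 m/s and contact force between the fingers and empty_tube below 0.3 N), for 0.2 s.
At the end, for the whole second after the job is handed in: The empty tube lies in the red-tagged slot and the full tube in the programmer's cradle: each with its centre within 20 mm horizontally and 4 mm in height of its seat, within 0.06 rad of the slot's direction, level within 0.03 rad, released and at rest (horizontal distance between empty_tube_mid and tag_seat below 0.02 m and z of empty_tube_mid in the frame of tag_seat between -0.004 and 0.004 m and angle between the y axis of empty_tube_mid and the y axis of tag_seat, either way round below 0.06 rad and angle between empty_tube_mid's own y axis and vertical between 1.54 and 1.6 rad and horizontal distance between full_tube_mid and cradle_seat below 0.02 m and z of full_tube_mid in the frame of cradle_seat between -0.004 and 0.004 m and angle between the y axis of full_tube_mid and the y axis of cradle_seat, either way round below 0.06 rad and angle between full_tube_mid's own y axis and vertical between 1.54 and 1.6 rad and linear speed of each of full_tube, empty_tube below 0.02 m/s); the robot touches nothing.
It fails at once if a tube is squeezed by more than 90 N, both fingers added (a 40 N grip gives about 80 N) (contact force between the fingers and full_tube above 90 N or contact force between the fingers and empty_tube above 90 N or contact force between the fingers and other_tube above 90 N).
It fails at once if the full or the empty tube is pressed, jammed or dropped against the rack or the programmer with more than 30 N (contact force between any of full_tube, empty_tube and rack above 30 N or contact force between any of full_tube, empty_tube and programmer above 30 N).
It fails at once if the full tube is tilted more than about 15 degrees from level (angle between full_tube_mid's own y axis and vertical below 1.31 rad or angle between full_tube_mid's own y axis and vertical above 1.83 rad).
It fails at once if the blue tube is moved more than 12 mm (distance of other_tube_mid from where it was at the start of the episode above 0.012 m).
It fails at once if a bottle or the heatsink is moved more than 15 mm (distance of any of flux_bottle, ipa_dispenser, heatsink from where it was at the start of the episode above 0.015 m).
It also fails if it takes over 69 s, if anything falls off the work surface, if the arm or the gripper's body presses on something with over 40 N, if the wrist force passes 120 N, or if a joint passes its speed limit or range.

## Working session

There is one attempt and no reset: what is moved stays moved. The work goes in short steps, Python scripts to look and compute and a tool call to move; the robot and the scene stay as the last step left them, time stands still between calls to the robot, and variables do not carry over. Pictures are saved under pics/ and viewed, at most 10 in all, crops included, and the job is handed in when it is done.

Besides the shell and the picture viewer there is one more tool, called after ">>>" as a command line: name --argument value ..., lists and objects as JSON in quotes. apply_moves: Moves the arm, as the interface text tells. Its arguments: {"type":"object","properties":{"targets":{"type":"array","items":{"type":"object","properties":{"travel":{"type":"array","items":{"type":"number"}},"roll":{"type":"number"},"jaw":{"type":"number"}}}}},"required":["targets"]}

```bash
mkdir -p pics; cat > h.py <<'E'
import numpy as np, cv2
from plant import ctrl
from scipy.spatial.transform import Rotation as R
def save(n,f):
    im=ctrl.snapshot(n); cv2.imwrite(f,im[:,:,::-1]); return im
def cam(n,obs=None):
    c=ctrl.calibration(n); K=np.array(c["K"])
    if n=="wrist":
        o=obs; T=np.eye(4); T[:3,:3]=R.from_euler('xyz',o["orientation"],degrees=True).as_matrix(); T[:3,3]=o["tool_pos"]
        return K,T@np.array(c["hand_eye"])
    return K,np.array(c["extrinsics"])
def plane(KT,uv,z):
    K,T=KT; uv=np.atleast_2d(uv).astype(float)
    d=np.c_[uv,np.ones(len(uv))]@np.linalg.inv(K).T@T[:3,:3].T; o=T[:3,3]
    return o+d*((z-o[2])/d[:,2])[:,None]
def proj(KT,p):
    K,T=KT; q=(np.atleast_2d(p)-T[:3,3])@T[:3,:3]@K.T
    return q[:,:2]/q[:,2:]
E
python3 - <<'E'
from h import *
o=ctrl.get_obs(); print({k:np.round(v,3).tolist() for k,v in o.items()})
a=save("scene","pics/scene.png"); save("side","pics/side.png"); save("wrist","pics/w0.png")
for n in("scene","side"):
    K,T=cam(n);print(n,K.round(1).tolist(),T.round(3).tolist())
c=ctrl.calibration("wrist");print(np.round(c["K"],1).tolist(),np.round(c["hand_eye"],3).tolist())
E
```

```text
{'clock': 0.0, 'joint_pos': [-58.264, 20.59, 0.633, -0.021, -70.135, -16.504], 'qvel': [-0.032, 0.019, 0.042, -0.08, -0.061, -0.049], 'tau': [0.0, -58.272, 29.305, 6.997, 0.007, -0.0], 'tool_pos': [0.177, -0.651, 0.248], 'orientation': [179.906, -0.007, -164.776], 'force': [0.735, 0.92, -0.181], 'moment': [0.042, -0.006, -0.031], 'gripper_force': 0.0, 'opening': 0.088}
scene [[578.1, 0.0, 318.6], [0.0, 578.1, 240.5], [0.0, 0.0, 1.0]] [[0.959, 0.154, -0.237, 0.8], [0.282, -0.585, 0.76, -0.792], [-0.021, -0.796, -0.605, 0.739], [0.0, 0.0, 0.0, 1.0]]
side [[477.1, 0.0, 319.3], [0.0, 477.1, 236.6], [0.0, 0.0, 1.0]] [[0.922, -0.148, 0.357, 0.23], [-0.386, -0.369, 0.846, -0.623], [0.007, -0.918, -0.397, 0.405], [0.0, 0.0, 0.0, 1.0]]
[[346.4, 0.0, 326.7], [0.0, 346.4, 238.1], [0.0, 0.0, 1.0]] [[0.0, -0.963, -0.271, 0.074], [1.0, -0.0, 0.001, -0.001], [-0.001, -0.271, 0.963, -0.136], [0.0, 0.0, 0.0, 1.0]]
```

View pics/scene.png

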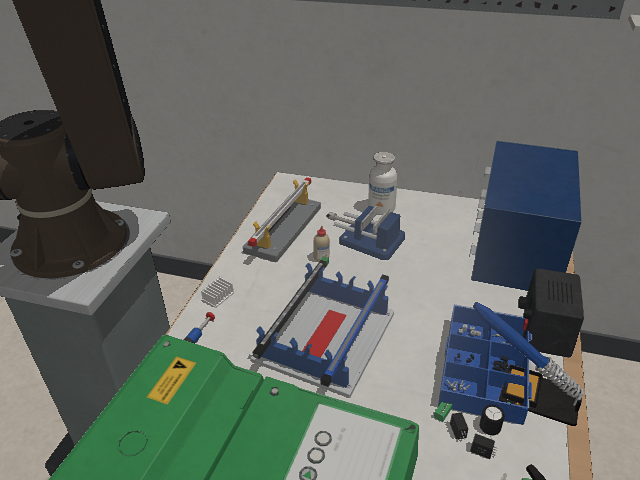

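View pics/side.png

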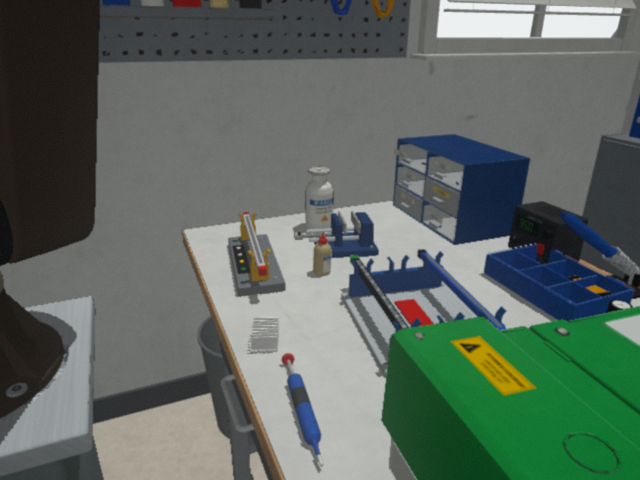

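The scene view shows the white tube with red ends at (252,242) and (308,181) in the programmer. The rack has the black tube in its left slot, from plug (325,260) to open end (258,352), the red tag at (327,332) in the middle and the blue tube on the right. In the side view the white tube ends are at (245,214) and (262,268), the green plug at (354,260) and the black tube is partly hidden.

```bash
python3 - <<'E'
from h import *
def blobs(im,lo,hi,box):
    h=cv2.cvtColor(im,cv2.COLOR_BGR2HSV); m=cv2.inRange(h,np.array(lo),np.array(hi))
    if lo[0]==0: m|=cv2.inRange(h,np.array([172,*lo[1:]]),np.array([180,*hi[1:]]))
    k=np.zeros_like(m);x0,y0,x1,y1=box;k[y0:y1,x0:x1]=m[y0:y1,x0:x1]
    n,_,s,c=cv2.connectedComponentsWithStats(k)
    return [(c[i].round(1).tolist(),int(s[i,4])) for i in range(1,n) if s[i,4]>6]
S=cv2.imread("pics/scene.png");D=cv2.imread("pics/side.png")
red=([0,140,80],[8,255,255]);grn=([50,100,40],[80,255,255])
rs=blobs(S,*red,(230,150,400,400));rd=blobs(D,*red,(220,180,450,340));gs=blobs(S,*grn,(300,240,340,280));gd=blobs(D,*grn,(340,245,370,275))
print(rs,rd,gs,gd)
cs,cd=cam("scene"),cam("side")
def tri(a,b):
    P=[c[0]@np.linalg.inv(c[1])[:3] for c in(cs,cd)]
    X=cv2.triangulatePoints(*P,np.array(a,float),np.array(b,float)).ravel();return (X[:3]/X[3]).round(3)
print("near red",tri((252,242),(262,268)),"far red",tri((308,181),(245,214)))
if gs and gd: print("plug",tri(gs[0][0],gd[0][0]))
print("plane z=.06", plane(cs,[(252,242),(308,181),(325,260),(258,352),(386,278),(325,381)],.058).round(3).tolist())
print("tag",plane(cs,[(327,332)],.013).round(3), "flux,ipa,heatsink", plane(cs,[(321,260),(383,208),(217,291)],0).round(3).tolist())
E
```

```text
[([308.2, 179.7], 20), ([321.3, 231.0], 26), ([252.3, 241.7], 54), ([324.8, 332.5], 849)] [([322.5, 239.7], 47), ([262.1, 270.1], 76), ([412.9, 311.7], 492)] [([324.7, 258.5], 21)] [([354.0, 256.8], 33)]
near red [0.408 0.029 0.058] far red [0.446 0.277 0.057]
plug [0.561 0.013 0.06 ]
plane z=.06 [[0.41, 0.027, 0.058], [0.448, 0.271, 0.058], [0.562, 0.01, 0.058], [0.523, -0.235, 0.058], [0.682, -0.011, 0.058], [0.639, -0.262, 0.058]]
tag [[ 0.603 -0.124  0.013]] flux,ipa,heatsink [[0.534, 0.076, 0.0], [0.618, 0.292, 0.0], [0.369, -0.064, 0.0]]
```

View pics/w0.png

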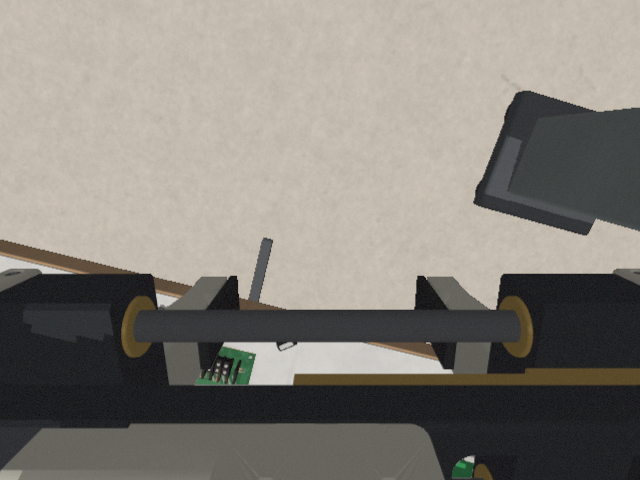

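The wrist view at the start shows the floor and the bench edge, with nothing useful in it. I'll rise, then turn the tool across the tubes.

>>> apply_moves --targets '[{"travel": [0,0,-40],"roll": 0,"jaw": 87},{"travel": [0,0,-40],"roll": 0,"jaw": 87},{"travel": [0,0,-10],"roll": -8.3,"jaw": 60},{"travel": [0,0,0],"roll": -8.3,"jaw": 40},{"travel": [0,0,0],"roll": -8.3,"jaw": 40},{"travel": [0,0,0],"roll": -8.3,"jaw": 40},{"travel": [0,0,0],"roll": -8.3,"jaw": 40},{"travel": [0,0,0],"roll": -8.3,"jaw": 40},{"travel": [0,0,0],"roll": -8.3,"jaw": 40},{"travel": [0,0,0],"roll": -8.0,"jaw": 40}]'

```text
clock: 1.15
tool_pos: [0.1773, -0.6511, 0.3381]
orientation: [180.0, 0.0, -98.3]
force: [0.4, 0.1, 0.7]
opening: 0.0406
gripper_force: 0.0
```

>>> apply_moves --targets '[{"travel": [-43,-18,-4],"roll": 0,"jaw": 40},{"travel": [-43,-18,-4],"roll": 0,"jaw": 40},{"travel": [-43,-18,-4],"roll": 0,"jaw": 40},{"travel": [-43,-18,-4],"roll": 0,"jaw": 40},{"travel": [-43,-18,-4],"roll": 0,"jaw": 40},{"travel": [-43,-18,-4],"roll": 0,"jaw": 40},{"travel": [-43,-18,-4],"roll": 0,"jaw": 40},{"travel": [-43,-18,-4],"roll": 0,"jaw": 40},{"travel": [-43,-18,-4],"roll": 0,"jaw": 40},{"travel": [-43,-18,-4],"roll": 0,"jaw": 40}]'

```text
clock: 2.15
tool_pos: [0.4205, -0.2515, 0.3788]
orientation: [-180.0, 0.0, -98.7]
force: [0.7, -0.1, 0.4]
opening: 0.0398
gripper_force: 0.0
```

>>> apply_moves --targets '[{"travel": [-43,-15,0],"roll": 0,"jaw": 40},{"travel": [-43,-15,0],"roll": 0,"jaw": 40},{"travel": [-43,-15,0],"roll": 0,"jaw": 40},{"travel": [-43,-15,0],"roll": 0,"jaw": 40},{"travel": [-43,-15,0],"roll": 0,"jaw": 40},{"travel": [-42,-15,0],"roll": 0,"jaw": 40},{"travel": [0,0,0],"roll": 0,"jaw": 40},{"travel": [0,0,0],"roll": 0,"jaw": 40}]'

```text
clock: 2.95
tool_pos: [0.5479, -0.0118, 0.3778]
orientation: [179.9, -0.0, -98.6]
force: [-0.5, -0.1, -0.0]
opening: 0.0401
gripper_force: 0.0
```

```bash
python3 - <<'E'
from h import *
o=ctrl.get_obs(); save("wrist","pics/w1.png"); np.savez("o1.npz",**o); print(o["tool_pos"],o["orientation"])
E
```

```text
[ 0.54788467 -0.01184278  0.37778156] [ 1.79912643e+02 -3.67121232e-02 -9.85578958e+01]
```

View pics/w1.png

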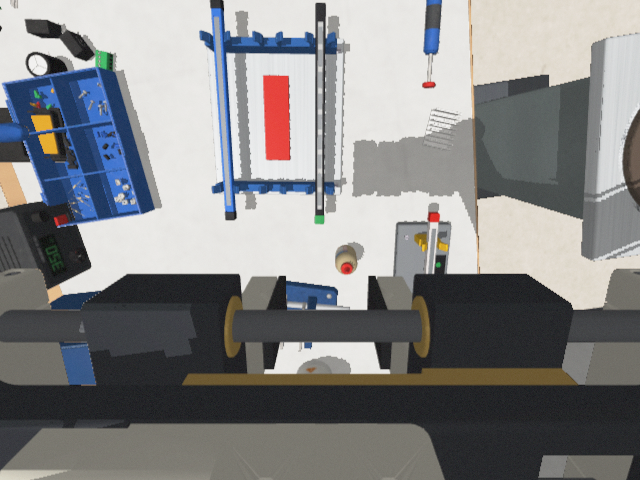

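The wrist view shows the rack with the red tag at about (277,118) in its middle slot. The black tube is on the right (column 320, plug at (319,220)), the blue tube is on the left (225), and the combs are at rows 43 and 187. The near red end of the white tube is at (433,217).

```bash
python3 - <<'E'
from h import *
o=dict(np.load("o1.npz")); c=cam("wrist",o); I=cv2.imread("pics/w1.png"); H=cv2.cvtColor(I,cv2.COLOR_BGR2HSV)
red=cv2.inRange(H,(0,140,80),(8,255,255))|cv2.inRange(H,(172,140,80),(180,255,255))
k=np.zeros_like(red);k[60:180,250:305]=red[60:180,250:305]
cn=max(cv2.findContours(k,0,2)[0],key=cv2.contourArea).reshape(-1,2)
W=plane(c,cn,.013)[:,:2].astype(np.float32)*1000
print("tag",cv2.minAreaRect(W))
# column centres per row: black tube (dark, rows), blue tube
V=H[...,2]; S=H[...,1]
def line(name,x0,x1,rows,f,z):
    P=[]
    for r in rows:
        x=np.where(f[r,x0:x1])[0]+x0
        if len(x)>3: P.append(((x.min()+x.max())/2,r))
    w=plane(c,P,z)[:,:2]; l=cv2.fitLine(w.astype(np.float32),cv2.DIST_HUBER,0,.01,.01).ravel()
    print(name,len(P),"yaw",np.degrees(np.arctan2(l[1],l[0]))%180,"pt",l[2:].round(4)); return l
blk=V<70; blu=(S>120)&(H[...,0]>100)&(H[...,0]<125)
lb=line("black",308,334,range(70,170),blk,.058); lu=line("blue",205,245,range(70,170),blu,.058)
print("widths black",[ (np.where(blk[r,308:334])[0]+308)[[0,-1]].tolist() for r in (60,100,140,170)])
g=cv2.inRange(H,(50,100,40),(80,255,255));g[:205]=0;g[230:]=0;g[:,:300]=0;g[:,340:]=0
ys,xs=np.where(g);print("plug px",xs.min(),xs.max(),ys.min(),ys.max(),"far edge",plane(c,[(xs.mean(),ys.max()+.5)],.050))
ys,xs=np.where(blk[:30,308:334]);print("open end top row",ys.min())
# comb rows along column 300 (between tag & black) and 250
for col in (250,300):
    r=np.where(blu[:,col])[0];r=r[(r<230)];print(col,r.tolist())
ys,xs=np.where(red[205:230,420:445]);print("white red end",xs.mean()+420,ys.min()+205,ys.max()+205)
E
```

```text
tag ((599.2725830078125, -122.94581604003906), (107.87837982177734, 32.91461181640625), 80.82361602783203)Traceback (most recent call last):
  File "<stdin>", line 18, in <module>
  File "<stdin>", line 15, in line
  File "h.py", line 14, in plane
    d=np.c_[uv,np.ones(len(uv))]@np.linalg.inv(K).T@T[:3,:3].T; o=T[:3,3]
      ~~~~~~~~~~~~~~~~~~~~~~~~~~^~~~~~~~~~~~~~~~~~~
ValueError: matmul: Input operand 1 has a mismatch in its core dimension 0, with gufunc signature (n?,k),(k,m?)->(n?,m?) (size 3 is different from 1)
```

```bash
python3 - <<'E'
from h import *
o=dict(np.load("o1.npz")); c=cam("wrist",o); I=cv2.imread("pics/w1.png"); H=cv2.cvtColor(I,cv2.COLOR_BGR2HSV)
V=H[...,2].astype(int)
for r in (80,140): print(V[r,305:340].tolist(), H[r,205:240,0].tolist(), H[r,205:240,1].tolist(),V[r,205:240].tolist())
g=cv2.inRange(H,(50,100,30),(85,255,255));ys,xs=np.where(g[200:235,300:340]);print("plug",xs.min()+300,xs.max()+300,ys.min()+200,ys.max()+200)
print("far edge",plane(c,[(xs.mean()+300,ys.max()+200.5)],.050))
print("col320 top",V[:14,320].tolist(),V[:14,217].tolist())
blu=(H[...,1]>120)&(H[...,0]>100)&(H[...,0]<125)
for col in (255,300): print(col,[r for r in np.where(blu[:,col])[0] if r<230])
E
```

```text
[228, 229, 227, 230, 230, 230, 228, 229, 231, 229, 116, 59, 128, 165, 174, 174, 175, 127, 68, 41, 214, 164, 148, 144, 144, 145, 139, 142, 144, 146, 146, 143, 220, 225, 227] [30, 15, 10, 18, 45, 120, 90, 90, 90, 105, 90, 111, 109, 111, 100, 108, 105, 105, 110, 109, 109, 109, 109, 105, 105, 90, 90, 90, 100, 90, 90, 98, 90, 110, 100] [4, 4, 3, 5, 2, 1, 1, 1, 2, 2, 2, 119, 173, 37, 4, 7, 6, 6, 143, 178, 184, 188, 110, 5, 2, 2, 2, 3, 3, 2, 2, 7, 5, 5, 6] [231, 231, 231, 232, 220, 232, 235, 235, 232, 231, 232, 223, 227, 188, 180, 178, 181, 182, 223, 221, 158, 110, 134, 223, 231, 235, 234, 233, 230, 231, 214, 155, 143, 143, 138]
[233, 230, 230, 230, 231, 229, 230, 232, 234, 231, 118, 59, 157, 172, 177, 178, 182, 111, 58, 123, 142, 149, 146, 141, 139, 141, 141, 141, 142, 142, 224, 231, 230, 231, 231] [30, 23, 23, 18, 30, 30, 23, 15, 23, 105, 90, 105, 105, 90, 90, 107, 108, 110, 109, 114, 98, 102, 110, 109, 109, 109, 108, 100, 105, 105, 105, 105, 100, 90, 110] [3, 4, 4, 5, 4, 4, 4, 4, 5, 2, 1, 2, 2, 2, 1, 102, 167, 54, 11, 7, 6, 7, 144, 180, 180, 186, 59, 3, 2, 2, 2, 2, 3, 2, 5] [232, 233, 23
[... 447 characters left out ...]
(37), np.int64(38), np.int64(39), np.int64(40), np.int64(41), np.int64(42), np.int64(43), np.int64(44), np.int64(45), np.int64(46), np.int64(47), np.int64(48), np.int64(49), np.int64(50), np.int64(51), np.int64(52), np.int64(182), np.int64(183), np.int64(184), np.int64(185), np.int64(186), np.int64(187), np.int64(188), np.int64(189), np.int64(190)]
300 [np.int64(38), np.int64(39), np.int64(40), np.int64(41), np.int64(42), np.int64(43), np.int64(44), np.int64(45), np.int64(46), np.int64(47), np.int64(48), np.int64(49), np.int64(50), np.int64(51), np.int64(52), np.int64(182), np.int64(183), np.int64(184), np.int64(185), np.int64(186), np.int64(187), np.int64(188), np.int64(189), np.int64(190)]
```

```bash
python3 - <<'E'
from h import *
o=dict(np.load("o1.npz")); c=cam("wrist",o)
b=plane(c,[(319.2,80),(319.4,140),(319.5,2.5),(319.5,223.5)],.06)[:,:2]; u=plane(c,[(220.7,80),(224.8,140),(216.5,-1),(230,219)],.06)[:,:2]
for n,p in(("black",b),("blue",u)):
    d=p[1]-p[0]; print(n,p.round(4).tolist(),"yaw",np.degrees(np.arctan2(d[1],d[0]))%180,"mid",(p[2]+p[3])/2,"len",np.linalg.norm(p[3]-p[2]))
t=np.array([.5993,-.1229]); a=np.radians(80.9); d=np.array([np.cos(a),np.sin(a)]); n=np.array([-d[1],d[0]])
for nm,p in(("black",b),("blue",u)): print(nm,"offset from tag: along,across",[( (q-t)@d*1e3,(q-t)@n*1e3) for q in p[:2]], ((p[2]+p[3])/2-t)@d*1e3)
# combs: base plate ends etc.
print("comb inner/outer (tops z=.073 far comb row 38? near)",plane(c,[(300,52.5),(300,182),(300,38),(300,190.5)],.048).round(4).tolist())
print("tri black plug height: scene ray vs wrist ray")
cs=cam("scene"); P=[k[0]@np.linalg.inv(k[1])[:3] for k in(cs,c)]
X=cv2.triangulatePoints(*P,np.array([324.7,258.5]),np.array([319.3,219.])).ravel();print((X[:3]/X[3]).round(4))
E
```

```text
black [[0.5343, -0.1553], [0.5448, -0.0864], [0.5214, -0.2358], [0.5613, 0.0205]] yaw 81.32513316966623 mid [ 0.54134721 -0.10765951] len 0.25939323371496054
blue [[0.6518, -0.1729], [0.6627, -0.1041], [0.6369, -0.2566], [0.679, -0.0035]] yaw 80.94609435334155 mid [ 0.65795373 -0.13005994] len 0.2565223091563345
black offset from tag: along,across [(np.float64(-42.267114060943555), np.float64(59.077485794080225)), (np.float64(27.408171232982053), np.float64(59.594484057439686))] 5.882971488549199
blue offset from tag: along,across [(np.float64(-41.071725216566165), np.float64(-59.7098929245854)), (np.float64(28.559258622160392), np.float64(-59.65387490908245))] 2.2067370971028915
comb inner/outer (tops z=.073 far comb row 38? near) [[0.5525, -0.191, 0.048], [0.579, -0.0369, 0.048], [0.5499, -0.2065, 0.048], [0.5809, -0.0257, 0.048]]
tri black plug height: scene ray vs wrist ray
[0.5605 0.0147 0.0576]
```

>>> apply_moves --targets '[{"travel": [-39,24,0],"roll": 0,"jaw": 40},{"travel": [-39,24,0],"roll": 0,"jaw": 40},{"travel": [-39,24,0],"roll": 0,"jaw": 40},{"travel": [-39,24,0],"roll": 0,"jaw": 40},{"travel": [-39,24,0],"roll": 0,"jaw": 40},{"travel": [-38,23,0],"roll": 0,"jaw": 40},{"travel": [0,0,0],"roll": 0,"jaw": 40},{"travel": [0,0,0],"roll": 0,"jaw": 40}]'

```text
clock: 3.8
tool_pos: [0.4412, 0.2388, 0.3789]
orientation: [-180.0, 0.0, -98.6]
force: [-0.1, 0.1, 0.3]
opening: 0.04
gripper_force: 0.0
```

```bash
python3 - <<'E'
from h import *
o=ctrl.get_obs(); save("wrist","pics/w2.png"); np.savez("o2.npz",**o); print(o["tool_pos"],o["orientation"],o["joint_pos"])
E
```

```text
[0.44116526 0.23878174 0.37885192] [-1.79982138e+02  1.69353796e-02 -9.86087620e+01] [ 5.09088278e+01  4.20060644e-01 -7.70389592e+00  6.87135655e-03
 -8.18523881e+01 -5.95185649e+01]
```

View pics/w2.png

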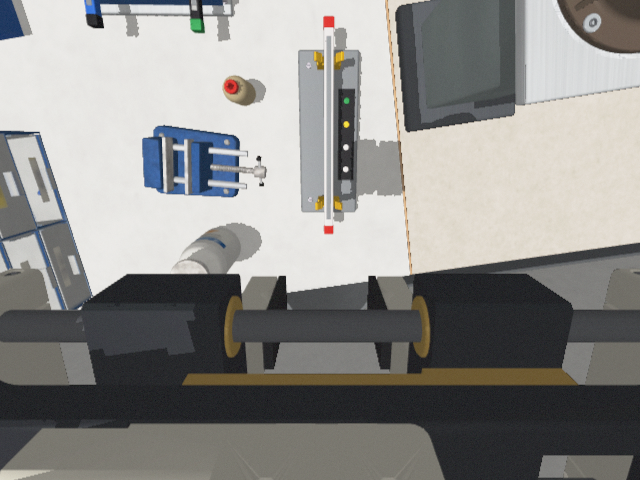

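The wrist view shows the programmer with the white tube along column 329, its red ends at rows 16 and 234. The yellow brackets are at rows 59 and 204. The bottle, vise and dispenser are well to the left.

```bash
python3 - <<'E'
from h import *
o=dict(np.load("o2.npz")); c=cam("wrist",o); I=cv2.imread("pics/w2.png"); H=cv2.cvtColor(I,cv2.COLOR_BGR2HSV)
red=cv2.inRange(H,(0,140,80),(8,255,255))|cv2.inRange(H,(172,140,80),(180,255,255))
E=[]
for y0,y1 in((10,40),(215,245)):
    ys,xs=np.where(red[y0:y1,315:345]); print("red",xs.min()+315,xs.max()+315,ys.min()+y0,ys.max()+y0); E.append((xs.mean()+315,(ys.min()+y0-.5) if y0<100 else ys.max()+y0+.5))
w=plane(c,E,.06); d=w[1]-w[0]; print("white ends",w.round(4).tolist(),"mid",w.mean(0).round(4),"len",np.linalg.norm(d),"yaw",np.degrees(np.arctan2(d[1],d[0])))
yel=cv2.inRange(H,(18,150,80),(30,255,255))
for y0,y1 in((40,75),(190,220)):
    ys,xs=np.where(yel[y0:y1,305:350]);print("yel",xs.min()+305,xs.max()+305,ys.min()+y0,ys.max()+y0)
    for r in range(ys.min()+y0,ys.max()+y0+1,3): print(r,(np.where(yel[r,305:350])[0]+305).tolist())
# case outline at z=.018
case=cv2.inRange(H,(0,0,90),(180,60,190));V=H[...,2]
for r in (90,150): print(r,V[r,290:370].tolist())
for k in (308,): print("col",k,V[44:60,k].tolist(),V[200:222,k].tolist())
cs=cam("scene"); P=[k[0]@np.linalg.inv(k[1])[:3] for k in(cs,c)]
for a,(x,y) in zip([(252.3,241.7),(308.2,179.7)],[(E[0][0],E[0][1]+5),(E[1][0],E[1][1]-4)]):
    X=cv2.triangulatePoints(*P,np.array(a),np.array([x,y])).ravel();print("tri",(X[:3]/X[3]).round(4))
E
```

```text
red 324 333 17 26
red 324 332 226 233
white ends [[0.4069, 0.0302, 0.06], [0.4458, 0.2872, 0.06]] mid [0.4263 0.1587 0.06  ] len 0.2598198624787194 yaw 81.40518088963243
yel 314 343 52 68
52 [314, 315, 316, 317, 339, 340, 341, 342, 343]
55 [314, 315, 316, 317, 318, 319, 320, 321, 336, 337, 338, 339, 340, 341, 342, 343]
58 [314, 315, 316, 317, 318, 319, 320, 321, 322, 323, 335, 336, 337, 338, 339, 340, 341, 342, 343]
61 [317, 318, 319, 320, 321, 322, 323, 335, 336, 337, 338, 339, 340]
64 [317, 318, 319, 320, 321, 322, 323, 335, 336, 337, 338, 339, 340]
67 [318, 319, 320, 321, 322, 323, 335, 336, 337, 338, 339]
yel 315 341 197 209
197 [319, 320, 321, 322, 323, 334, 335, 336, 337, 338]
200 [318, 319, 320, 321, 322, 323, 334, 335, 336, 337, 338]
203 [316, 317, 318, 319, 320, 321, 322, 323, 334, 335, 336, 337, 338, 339, 340, 341]
206 [316, 317, 318, 319, 320, 321, 322, 335, 336, 337, 338, 339, 340, 341]
209 [316, 317, 338, 339, 340, 341]
90 [232, 233, 233, 232, 233, 232, 232, 231, 213, 159, 164, 173, 174, 173, 175, 172, 171, 171, 172, 172, 171, 169, 170, 171, 172, 170, 168, 168, 168, 172,
[... 172 characters left out ...]
, 112, 143, 201, 228, 230, 230, 230, 230, 230, 229, 229, 230]
150 [234, 233, 234, 234, 234, 234, 234, 234, 233, 233, 162, 159, 174, 173, 174, 173, 174, 175, 174, 170, 172, 173, 172, 171, 167, 169, 171, 168, 171, 170, 170, 168, 170, 171, 227, 240, 209, 177, 173, 173, 171, 232, 229, 134, 96, 97, 100, 92, 50, 35, 38, 38, 56, 58, 82, 137, 123, 79, 60, 59, 56, 49, 32, 47, 90, 96, 90, 143, 152, 152, 151, 150, 153, 154, 149, 152, 153, 154, 152, 150]
col 308 [233, 233, 234, 232, 232, 212, 148, 162, 172, 172, 172, 171, 171, 171, 171, 170] [215, 181, 172, 173, 175, 174, 174, 170, 174, 173, 171, 161, 200, 232, 233, 233, 232, 233, 233, 232, 233, 231]
tri [0.4072 0.0334 0.0535]
tri [0.445  0.283  0.0541]
```

```bash
python3 - <<'E'
from h import *
o=dict(np.load("o2.npz")); c=cam("wrist",o)
e=plane(c,[(308,49.3),(308,211.8)],.018);b=plane(c,[(328.7,51.5),(328.7,209.5)],.073)
d=np.array([np.cos(np.radians(81.2)),np.sin(np.radians(81.2)),0]);w=np.array([.4263,.1587,0])
print("case",(e-w)@d*1e3,"len"); print("brackets",b.round(4).tolist(),(b-w)@d*1e3)
n=np.array([-d[1],d[0],0]); print("across brk",(b-w)@n*1e3)
E
```

```text
case [-105.18124114  108.49770791] len
brackets [[0.4126, 0.0692, 0.073], [0.4399, 0.2519, 0.073]] [-90.52684827  94.19718132]
across brk [-0.15459113  0.79296873]
```

>>> apply_moves --targets '[{"travel": [27,1,30],"roll": 0.1,"jaw": 40},{"travel": [27,1,40],"roll": 0,"jaw": 40},{"travel": [27,1,40],"roll": 0,"jaw": 40},{"travel": [0,0,45],"roll": 0,"jaw": 40},{"travel": [0,0,45],"roll": 0,"jaw": 40},{"travel": [0,0,40],"roll": 0,"jaw": 40},{"travel": [0,0,25],"roll": 0,"jaw": 40},{"travel": [0,0,15],"roll": 0,"jaw": 40},{"travel": [0,0,0],"roll": 0,"jaw": 30},{"travel": [0,0,0],"roll": 0,"jaw": 30}]'

```text
clock: 4.85
tool_pos: [0.4269, 0.1585, 0.0991]
orientation: [-180.0, -0.0, -98.9]
force: [0.6, 1.1, 0.7]
opening: 0.0316
gripper_force: 0.0
```

```bash
python3 - <<'E'
from h import *
o=ctrl.get_obs(); save("wrist","pics/w3.png"); np.savez("o3.npz",**o); print(o["tool_pos"],o["orientation"])
t=o["tool_pos"];a=np.radians(o["orientation"][2]);x=np.array([np.cos(a),np.sin(a)]);y=np.array([np.sin(a),-np.cos(a)])
d=np.array([.4263,.1587])-t[:2];print("to go",d@x*1e3,d@y*1e3)
E
```

```text
[0.42685673 0.15850427 0.09907991] [-1.79984879e+02 -9.83653022e-03 -9.88658630e+01]
to go -0.10758596655502943 0.5802400156661599
```

View pics/w3.png

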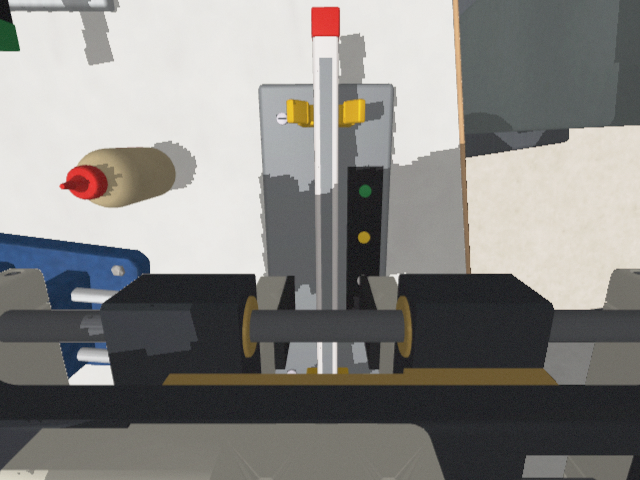

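The tube (column 326) lies midway between the fingers (midpoint about 327), so I'll descend without a lateral shift.

>>> apply_moves --targets '[{"travel": [0,0,20],"roll": 0,"jaw": 26},{"travel": [0,0,15],"roll": 0,"jaw": 22},{"travel": [0,0,6],"roll": 0,"jaw": 20},{"travel": [0,0,0],"roll": 0,"jaw": 18},{"travel": [0,0,0],"roll": 0,"jaw": 16},{"travel": [0,0,0],"roll": 0,"jaw": 14},{"travel": [0,0,0],"roll": 0,"jaw": 13},{"travel": [0,0,0],"roll": 0,"jaw": 13}]'

```text
clock: 5.7
tool_pos: [0.4265, 0.1597, 0.058]
orientation: [-180.0, 0.0, -98.8]
force: [0.6, -0.9, 0.7]
opening: 0.0131
gripper_force: 0.1
```

>>> apply_moves --targets '[{"travel": [0,0,0],"roll": 0,"jaw": 12},{"travel": [0,0,0],"roll": 0,"jaw": 11},{"travel": [0,0,0],"roll": 0,"jaw": 10},{"travel": [0,0,0],"roll": 0,"jaw": 10}]'

```text
clock: 6.1
tool_pos: [0.4264, 0.1596, 0.0577]
orientation: [-180.0, 0.0, -98.8]
force: [-0.8, 0.4, 5.0]
opening: 0.012
gripper_force: 30.0
```

>>> apply_moves --targets '[{"travel": [0,0,-4],"roll": 0,"jaw": 10},{"travel": [0,0,-8],"roll": 0,"jaw": 10},{"travel": [0,0,-12],"roll": 0,"jaw": 10},{"travel": [0,0,-20],"roll": 0,"jaw": 10},{"travel": [0,0,-30],"roll": 0,"jaw": 10},{"travel": [0,0,-30],"roll": 0,"jaw": 10},{"travel": [0,0,-30],"roll": 0,"jaw": 10},{"travel": [0,0,-20],"roll": 0,"jaw": 10},{"travel": [0,0,-8],"roll": 0,"jaw": 10}]'

```text
clock: 7.0
tool_pos: [0.4269, 0.1598, 0.2221]
orientation: [-179.9, 0.2, -98.8]
force: [0.7, -0.5, -0.9]
opening: 0.0115
gripper_force: 30.0
```

```bash
cat > togo.py <<'E'
import sys
from h import *
o=ctrl.get_obs();t=o["tool_pos"];a=np.radians(o["orientation"][2]);x=np.array([np.cos(a),np.sin(a)]);y=np.array([np.sin(a),-np.cos(a)])
g=np.array([float(v) for v in sys.argv[1:3]]);d=g-t[:2]
print("tcp",t.round(4),"ori",np.round(o["orientation"],2),"F",np.round(o["force"],1),"open",o["opening"],o["gripper_force"]);print("tool go x,y mm",d@x*1e3,d@y*1e3,"roll",-((float(sys.argv[3])-o["orientation"][2])))
E
python3 togo.py .599 -.122 -99.1
```

```text
tcp [0.4269 0.1598 0.2221] ori [-1.7986e+02  1.6000e-01 -9.8770e+01] F [ 0.7 -0.5 -0.9] open 0.0115199757278753 29.999169409275055
tool go x,y mm 252.2994109422757 -213.09811288767222 roll 0.3318654613022005
```

>>> apply_moves --targets '[{"travel": [15,-13,0],"roll": 0.3,"jaw": 10},{"travel": [28,-24,0],"roll": 0,"jaw": 10},{"travel": [33,-28,0],"roll": 0,"jaw": 10},{"travel": [33,-28,0],"roll": 0,"jaw": 10},{"travel": [33,-28,0],"roll": 0,"jaw": 10},{"travel": [33,-28,0],"roll": 0,"jaw": 10},{"travel": [33,-28,0],"roll": 0,"jaw": 10},{"travel": [28,-24,0],"roll": 0,"jaw": 10},{"travel": [16,-12,0],"roll": 0,"jaw": 10},{"travel": [0,0,0],"roll": 0,"jaw": 10}]'

```text
clock: 8.0
tool_pos: [0.5971, -0.1252, 0.2177]
orientation: [179.8, -0.0, -99.2]
force: [0.2, 1.0, -1.6]
opening: 0.0115
gripper_force: 30.0
```

>>> apply_moves --targets '[{"travel": [0,0,25],"roll": 0,"jaw": 10},{"travel": [0,0,30],"roll": 0,"jaw": 10},{"travel": [0,0,30],"roll": 0,"jaw": 10},{"travel": [0,0,15],"roll": 0,"jaw": 10},{"travel": [0,0,0],"roll": 0,"jaw": 10},{"travel": [0,0,0],"roll": 0,"jaw": 10}]'

```text
clock: 8.6
tool_pos: [0.5968, -0.1226, 0.1196]
orientation: [180.0, -0.0, -99.0]
force: [0.8, 0.5, -0.2]
opening: 0.0116
gripper_force: 30.0
```

```bash
python3 togo.py .599 -.122 -99.1; python3 - <<'E'
from h import *
np.savez("o4.npz",**ctrl.get_obs());save("wrist","pics/w4.png")
E
```

```text
tcp [ 0.5968 -0.1226  0.1196] ori [ 1.7996e+02 -2.0000e-02 -9.9030e+01] F [ 0.8  0.5 -0.2] open 0.011553759258795695 29.999307096004486
tool go x,y mm -0.891666830860078 -2.0850513206881325 roll 0.0664425076144397
```

View pics/w4.png

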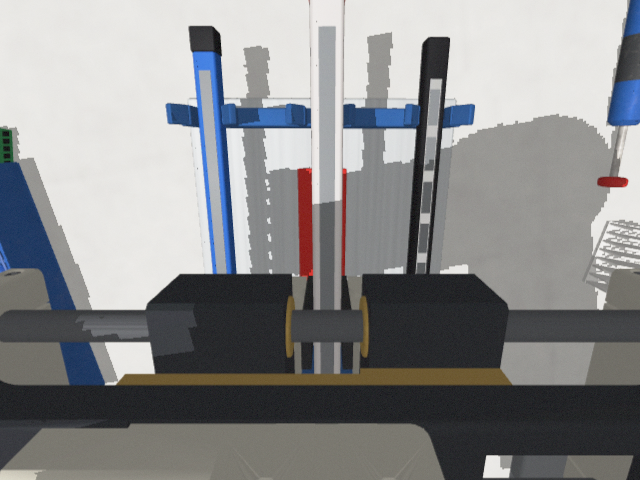

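The white tube hangs over the middle slot at column 327. The tag spans about 299–346, so I'll measure the small lateral offset.

```bash
python3 - <<'E'
from h import *
o=dict(np.load("o4.npz"));c=cam("wrist",o);I=cv2.imread("pics/w4.png");H=cv2.cvtColor(I,cv2.COLOR_BGR2HSV);V=H[...,2]
t=o["tool_pos"];a=np.radians(o["orientation"][2]);y=np.array([np.sin(a),-np.cos(a)])
f=lambda uv,z:((plane(c,uv,z)[:,:2]-t[:2])@y*1e3).round(2)
red=cv2.inRange(H,(0,140,60),(8,255,255))|cv2.inRange(H,(172,140,60),(180,255,255))
for r in (190,230,265):
    x=np.where(red[r,280:370])[0]+280; print("tag",r,x.min(),x.max(),f([(x.min()-.5,r),(x.max()+.5,r)],.013),f([((x.min()+x.max())/2,r)],.013))
blu=(H[...,1]>110)&(H[...,0]>100)&(H[...,0]<125)
w=[]
for r in (40,150,220,260):
    g=V[r,300:355].astype(int); x=np.where((g>0))[0]; print(r,"row",g[5:50].tolist())
for r in (104,112,120): 
    x=np.where(blu[r,150:490])[0]+150; print("comb",r,x[np.r_[True,np.diff(x)>1]].tolist(),x[np.r_[np.diff(x)>1,True]].tolist())
E
```

```text
tag 190 299 345 [-19.28  13.69] [-2.8]
tag 230 299 344 [-19.92  13.4 ] [-3.26]
tag 265 300 344 [-19.76  13.78] [-2.99]
40 row [233, 232, 232, 232, 219, 211, 223, 229, 235, 237, 237, 237, 237, 200, 170, 171, 169, 167, 170, 169, 168, 168, 169, 167, 169, 168, 167, 165, 167, 168, 191, 232, 235, 235, 236, 231, 220, 203, 145, 225, 232, 232, 232, 232, 232]
150 row [227, 227, 225, 224, 224, 225, 198, 221, 228, 233, 236, 237, 237, 237, 188, 173, 174, 172, 171, 172, 174, 173, 174, 171, 171, 169, 171, 169, 172, 168, 229, 235, 234, 235, 231, 218, 197, 171, 224, 228, 225, 224, 224, 225, 227]
220 row [137, 137, 137, 139, 138, 137, 134, 130, 141, 147, 153, 153, 155, 156, 130, 98, 98, 92, 94, 96, 95, 98, 92, 96, 95, 95, 95, 93, 94, 107, 147, 156, 154, 153, 152, 145, 135, 136, 138, 136, 126, 131, 139, 138, 137]
260 row [134, 137, 137, 136, 137, 136, 138, 125, 142, 142, 149, 153, 154, 154, 143, 105, 96, 96, 97, 97, 97, 96, 97, 94, 93, 94, 96, 93, 95, 119, 149, 156, 157, 155, 151, 144, 135, 136, 138, 132, 134, 139, 138, 139, 139]
comb 104 [166, 198, 213, 227, 287, 349, 407, 471] [176, 201, 223, 234, 294, 351, 411, 471]
comb 112 [167, 214, 344, 444] [201, 310, 420, 473]
comb 120 [168, 215, 344, 443] [202, 310, 419, 472]
```

>>> apply_moves --targets '[{"travel": [-1,-2.1,5],"roll": 0,"jaw": 10},{"travel": [0,0,12],"roll": 0,"jaw": 10},{"travel": [0,0,10],"roll": 0,"jaw": 10},{"travel": [0,0,8],"roll": 0,"jaw": 10},{"travel": [0,0,6],"roll": 0,"jaw": 10},{"travel": [0,0,5],"roll": 0,"jaw": 10},{"travel": [0,0,4],"roll": 0,"jaw": 10},{"travel": [0,0,3],"roll": 0,"jaw": 10},{"travel": [0,0,3],"roll": 0,"jaw": 10},{"travel": [0,0,0],"roll": 0,"jaw": 10}]'

```text
clock: 9.65
tool_pos: [0.599, -0.1223, 0.0632]
orientation: [180.0, -0.0, -99.1]
force: [-0.3, -0.1, -1.2]
opening: 0.0116
gripper_force: 30.0
```

```bash
python3 togo.py .599 -.122 -99.1
```

```text
tcp [ 0.599  -0.1223  0.0632] ori [179.98  -0.   -99.08] F [-0.3 -0.1 -1.2] open 0.0116048195763773 29.999163150787354
tool go x,y mm -0.25516766241250016 0.06237353163885299 roll 0.02473235270346663
```

>>> apply_moves --targets '[{"travel": [0,0,1.5],"roll": 0,"jaw": 10},{"travel": [0,0,1],"roll": 0,"jaw": 10},{"travel": [0,0,1],"roll": 0,"jaw": 10},{"travel": [0,0,0.5],"roll": 0,"jaw": 10},{"travel": [0,0,0],"roll": 0,"jaw": 10},{"travel": [0,0,0],"roll": 0,"jaw": 10}]'

```text
clock: 10.25
tool_pos: [0.5992, -0.1223, 0.0596]
orientation: [180.0, -0.0, -99.1]
force: [-0.8, -0.3, 1.0]
opening: 0.0117
gripper_force: 30.0
```

>>> apply_moves --targets '[{"travel": [0,0,0.5],"roll": 0,"jaw": 10},{"travel": [0,0,0.5],"roll": 0,"jaw": 10},{"travel": [0,0,0.3],"roll": 0,"jaw": 10},{"travel": [0,0,0],"roll": 0,"jaw": 10},{"travel": [0,0,0],"roll": 0,"jaw": 10}]'

```text
clock: 10.75
tool_pos: [0.5992, -0.1223, 0.0583]
orientation: [180.0, -0.0, -99.1]
force: [0.0, -0.8, -0.7]
opening: 0.0115
gripper_force: 30.0
```

>>> apply_moves --targets '[{"travel": [0,0,0.4],"roll": 0,"jaw": 10},{"travel": [0,0,0],"roll": 0,"jaw": 10},{"travel": [0,0,0],"roll": 0,"jaw": 13},{"travel": [0,0,0],"roll": 0,"jaw": 16},{"travel": [0,0,0],"roll": 0,"jaw": 20},{"travel": [0,0,0],"roll": 0,"jaw": 26},{"travel": [0,0,0],"roll": 0,"jaw": 30},{"travel": [0,0,0],"roll": 0,"jaw": 30}]'

```text
clock: 11.55
tool_pos: [0.5992, -0.1223, 0.0579]
orientation: [-180.0, -0.0, -99.1]
force: [0.3, -0.4, -0.8]
opening: 0.0295
gripper_force: 0.0
```

>>> apply_moves --targets '[{"travel": [0,0,-8],"roll": 0,"jaw": 30},{"travel": [0,0,-20],"roll": 0,"jaw": 30},{"travel": [0,0,-30],"roll": 0,"jaw": 30},{"travel": [0,0,-22],"roll": 0,"jaw": 30},{"travel": [-2,20,0],"roll": 0,"jaw": 30},{"travel": [-2,24,0],"roll": 0,"jaw": 30},{"travel": [-1.3,15.5,0],"roll": 0,"jaw": 30},{"travel": [0,0,0],"roll": 0,"jaw": 30},{"travel": [0,0,0],"roll": 0,"jaw": 30}]'

```text
clock: 12.45
tool_pos: [0.5418, -0.1076, 0.1388]
orientation: [-179.9, 0.0, -99.0]
force: [0.3, 0.4, 0.4]
opening: 0.0301
gripper_force: 0.0
```

```bash
python3 togo.py .5413 -.1077 -99; python3 - <<'E'
from h import *
np.savez("o5.npz",**ctrl.get_obs());save("wrist","pics/w5.png")
E
```

```text
tcp [ 0.5418 -0.1076  0.1388] ori [-1.7991e+02  1.0000e-02 -9.9040e+01] F [0.3 0.4 0.4] open 0.03011255521629457 0.0
tool go x,y mm 0.20884563021612637 0.5121213332310834 roll -0.03953951175878956
```

View pics/w5.png

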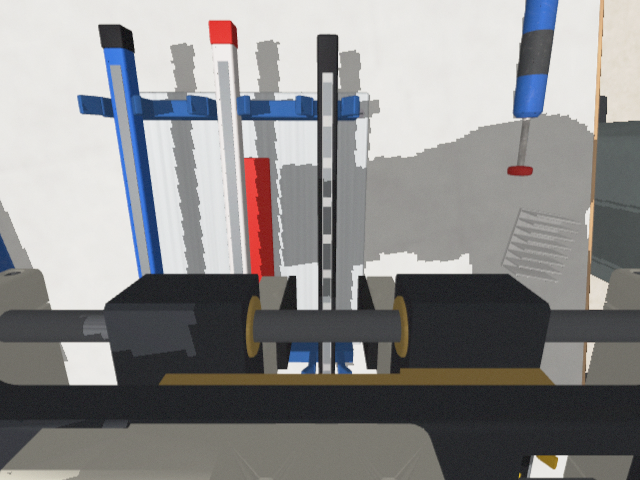

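The white tube sits in the middle slot, and the black tube (column 327) is centred between the fingers.

>>> apply_moves --targets '[{"travel": [0,0,25],"roll": 0,"jaw": 30},{"travel": [0,0,30],"roll": 0,"jaw": 28},{"travel": [0,0,18],"roll": 0,"jaw": 24},{"travel": [0,0,8],"roll": 0,"jaw": 20},{"travel": [0,0,0],"roll": 0,"jaw": 18},{"travel": [0,0,0],"roll": 0,"jaw": 16},{"travel": [0,0,0],"roll": 0,"jaw": 14},{"travel": [0,0,0],"roll": 0,"jaw": 13},{"travel": [0,0,0],"roll": 0,"jaw": 13}]'

```text
clock: 13.4
tool_pos: [0.5417, -0.1076, 0.0576]
orientation: [-179.9, 0.0, -99.1]
force: [-0.1, -1.1, -0.4]
opening: 0.013
gripper_force: 0.0
```

>>> apply_moves --targets '[{"travel": [0,0,0],"roll": 0,"jaw": 12},{"travel": [0,0,0],"roll": 0,"jaw": 11},{"travel": [0,0,0],"roll": 0,"jaw": 10},{"travel": [0,0,0],"roll": 0,"jaw": 10}]'

```text
clock: 13.8
tool_pos: [0.5416, -0.1076, 0.0573]
orientation: [-180.0, 0.0, -99.1]
force: [-0.6, 0.2, 5.0]
opening: 0.0117
gripper_force: 30.0
```

>>> apply_moves --targets '[{"travel": [0,0,-4],"roll": 0,"jaw": 10},{"travel": [0,0,-8],"roll": 0,"jaw": 10},{"travel": [0,0,-12],"roll": 0,"jaw": 10},{"travel": [0,0,-20],"roll": 0,"jaw": 10},{"travel": [0,0,-30],"roll": 0,"jaw": 10},{"travel": [0,0,-30],"roll": 0,"jaw": 10},{"travel": [0,0,-30],"roll": 0,"jaw": 10},{"travel": [0,0,-20],"roll": 0,"jaw": 10},{"travel": [0,0,-8],"roll": 0,"jaw": 10},{"travel": [0,0,0],"roll": 0,"jaw": 10}]'

```text
clock: 14.8
tool_pos: [0.5416, -0.1076, 0.2203]
orientation: [-179.9, 0.0, -99.1]
force: [-1.1, -0.3, -1.7]
opening: 0.0118
gripper_force: 30.0
```

```bash
python3 togo.py .4265 .1604 -98.7
```

```text
tcp [ 0.5416 -0.1076  0.2203] ori [-1.7986e+02  5.0000e-02 -9.9070e+01] F [-1.1 -0.3 -1.7] open 0.01179074116214495 29.99957174062729
tool go x,y mm -246.48153567639892 155.95191096911697 roll -0.3707088433060335
```

>>> apply_moves --targets '[{"travel": [-14,9,0],"roll": -0.4,"jaw": 10},{"travel": [-27,17,0],"roll": 0,"jaw": 10},{"travel": [-33,21,0],"roll": 0,"jaw": 10},{"travel": [-33,21,0],"roll": 0,"jaw": 10},{"travel": [-33,21,0],"roll": 0,"jaw": 10},{"travel": [-33,21,0],"roll": 0,"jaw": 10},{"travel": [-32,20,0],"roll": 0,"jaw": 10},{"travel": [-27,17,0],"roll": 0,"jaw": 10},{"travel": [-14,9,0],"roll": 0,"jaw": 10},{"travel": [0,0,0],"roll": 0,"jaw": 10}]'

```text
clock: 15.8
tool_pos: [0.423, 0.1603, 0.2177]
orientation: [179.9, -0.1, -98.5]
force: [0.2, -0.9, -0.1]
opening: 0.0116
gripper_force: 30.0
```

>>> apply_moves --targets '[{"travel": [0,0,25],"roll": 0,"jaw": 10},{"travel": [0,0,30],"roll": 0,"jaw": 10},{"travel": [0,0,30],"roll": 0,"jaw": 10},{"travel": [0,0,15],"roll": 0,"jaw": 10},{"travel": [0,0,0],"roll": 0,"jaw": 10},{"travel": [0,0,0],"roll": 0,"jaw": 10}]'

```text
clock: 16.4
tool_pos: [0.4243, 0.1584, 0.1186]
orientation: [180.0, -0.1, -98.7]
force: [0.1, -0.5, 0.1]
opening: 0.0115
gripper_force: 30.0
```

```bash
python3 togo.py .4265 .1604 -98.7; python3 - <<'E'
from h import *
np.savez("o6.npz",**ctrl.get_obs());save("wrist","pics/w6.png")
E
```

```text
tcp [0.4243 0.1584 0.1186] ori [ 1.7995e+02 -9.0000e-02 -9.8690e+01] F [ 0.1 -0.5  0.1] open 0.011477602035059495 29.999606609344482
tool go x,y mm -2.276544173042561 -1.921174695752421 roll 0.005617460737312285
```

View pics/w6.png

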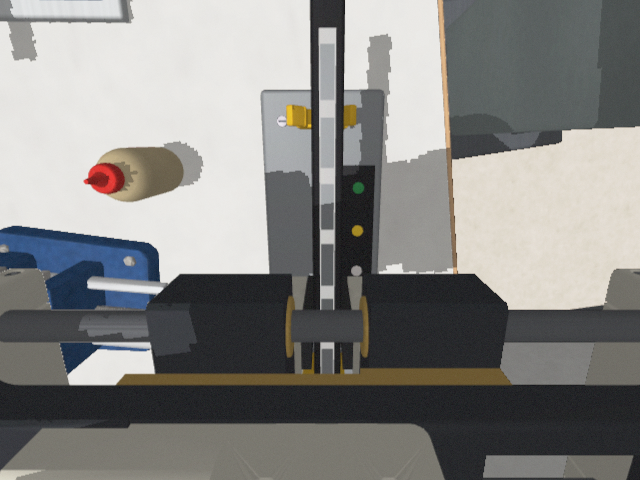

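The black tube (column 327) hangs over the programmer. The far yellow bracket spans about 286–356, so a small shift to the left is needed.

```bash
python3 - <<'E'
from h import *
o=dict(np.load("o6.npz"));c=cam("wrist",o);I=cv2.imread("pics/w6.png");H=cv2.cvtColor(I,cv2.COLOR_BGR2HSV);V=H[...,2]
t=o["tool_pos"];a=np.radians(o["orientation"][2]);y=np.array([np.sin(a),-np.cos(a)])
f=lambda uv,z:((plane(c,uv,z)[:,:2]-t[:2])@y*1e3).round(2)
yel=cv2.inRange(H,(16,120,60),(32,255,255))
for r in range(104,130,3):
    x=np.where(yel[r,270:370])[0]+270
    if len(x): print(r,x.min(),x.max(),f([((x.min()+x.max())/2,r)],.073))
for r in (20,150,220):
    x=np.where(V[r,295:345]<75)[0]+295; print("tube",r,x.min(),x.max(),f([((x.min()+x.max())/2,r)],t[2]+.003))
q=[np.where(abs(np.diff(V[r].astype(int)))>25)[0].tolist() for r in (140,)];print(q)
e=dict(np.load("o2.npz"));c2=cam("wrist",e)
p=plane(c2,[(328.7,51.5),(328.7,58),(328.5,203.5),(328.5,206)],.073)[:,:2];print("old brackets y",((p-t[:2])@y*1e3).round(2))
E
```

```text
107 286 355 [-2.68]
110 286 355 [-2.69]
113 287 355 [-2.44]
116 287 355 [-2.45]
119 287 355 [-2.46]
122 287 355 [-2.46]
125 289 353 [-2.47]
128 300 343 [-2.22]
tube 20 311 343 [0.38]
tube 150 312 342 [0.4]
tube 220 312 344 [0.8]
[[261, 262, 310, 311, 318, 319, 333, 334, 335, 342, 343, 358, 382, 384, 386, 444, 449, 450, 498, 561]]
old brackets y [-1.97 -1.95 -1.65 -1.63]
```

>>> apply_moves --targets '[{"travel": [-2.3,-2.3,5],"roll": 0,"jaw": 10},{"travel": [0,0,12],"roll": 0,"jaw": 10},{"travel": [0,0,10],"roll": 0,"jaw": 10},{"travel": [0,0,8],"roll": 0,"jaw": 10},{"travel": [0,0,6],"roll": 0,"jaw": 10},{"travel": [0,0,5],"roll": 0,"jaw": 10},{"travel": [0,0,4],"roll": 0,"jaw": 10},{"travel": [0,0,3],"roll": 0,"jaw": 10},{"travel": [0,0,3],"roll": 0,"jaw": 10},{"travel": [0,0,0],"roll": 0,"jaw": 10}]'

```text
clock: 17.45
tool_pos: [0.4268, 0.1609, 0.0626]
orientation: [180.0, -0.0, -98.7]
force: [0.1, -0.7, -0.5]
opening: 0.0116
gripper_force: 30.0
```

```bash
python3 togo.py .4265 .1604 -98.7
```

```text
tcp [0.4268 0.1609 0.0626] ori [ 1.7999e+02 -2.0000e-02 -9.8670e+01] F [ 0.1 -0.7 -0.5] open 0.011551844209183886 29.999575316905975
tool go x,y mm 0.5731191562529899 0.1808019394899123 roll 0.02801592263189434
```

>>> apply_moves --targets '[{"travel": [0,0,1.5],"roll": 0,"jaw": 10},{"travel": [0,0,1],"roll": 0,"jaw": 10},{"travel": [0,0,1],"roll": 0,"jaw": 10},{"travel": [0,0,0.5],"roll": 0,"jaw": 10},{"travel": [0,0,0.3],"roll": 0,"jaw": 10},{"travel": [0,0,0],"roll": 0,"jaw": 10},{"travel": [0,0,0],"roll": 0,"jaw": 10}]'

```text
clock: 18.15
tool_pos: [0.4269, 0.161, 0.0586]
orientation: [-180.0, 0.0, -98.7]
force: [0.6, -0.1, 0.6]
opening: 0.0118
gripper_force: 30.0
```

>>> apply_moves --targets '[{"travel": [0,0,0.4],"roll": 0,"jaw": 10},{"travel": [0,0,0.4],"roll": 0,"jaw": 10},{"travel": [0,0,0],"roll": 0,"jaw": 10},{"travel": [0,0,0],"roll": 0,"jaw": 13},{"travel": [0,0,0],"roll": 0,"jaw": 16},{"travel": [0,0,0],"roll": 0,"jaw": 20},{"travel": [0,0,0],"roll": 0,"jaw": 26},{"travel": [0,0,0],"roll": 0,"jaw": 30},{"travel": [0,0,0],"roll": 0,"jaw": 30}]'

```text
clock: 19.05
tool_pos: [0.4269, 0.161, 0.0578]
orientation: [-180.0, 0.0, -98.7]
force: [0.1, 0.3, 0.2]
opening: 0.0292
gripper_force: 0.0
```

>>> apply_moves --targets '[{"travel": [0,0,-8],"roll": 0,"jaw": 30},{"travel": [0,0,-20],"roll": 0,"jaw": 30},{"travel": [0,0,-30],"roll": 0,"jaw": 30},{"travel": [0,0,-40],"roll": 0,"jaw": 30},{"travel": [-20,0,-40],"roll": 0,"jaw": 30},{"travel": [-30,0,-40],"roll": 0,"jaw": 30},{"travel": [-30,0,-40],"roll": 0,"jaw": 30},{"travel": [0,0,-40],"roll": 0,"jaw": 30},{"travel": [0,0,0],"roll": 0,"jaw": 30},{"travel": [0,0,0],"roll": 0,"jaw": 30}]'

```text
clock: 20.05
tool_pos: [0.4388, 0.2403, 0.3169]
orientation: [-179.9, 0.1, -98.7]
force: [-0.7, 0.5, -0.6]
opening: 0.0302
gripper_force: 0.0
```

```bash
python3 - <<'E'
from h import *
o=ctrl.get_obs();print(o["tool_pos"]);a=ctrl.snapshot("wrist");b=ctrl.snapshot("scene")
f=np.zeros((600,760,3),np.uint8);A=a[:290,150:530,::-1];B=cv2.resize(b[160:400,190:430,::-1],None,fx=1.25,fy=1.25)
f[:290,:380]=A;f[300:600,:300]=B;s=ctrl.snapshot("side")[190:350,220:520,::-1];f[300:300+213,320:720]=cv2.resize(s,(400,213));cv2.imwrite("pics/end.png",f)
E
```

```text
[0.43880316 0.24029841 0.3169028 ]
```

View pics/end.png

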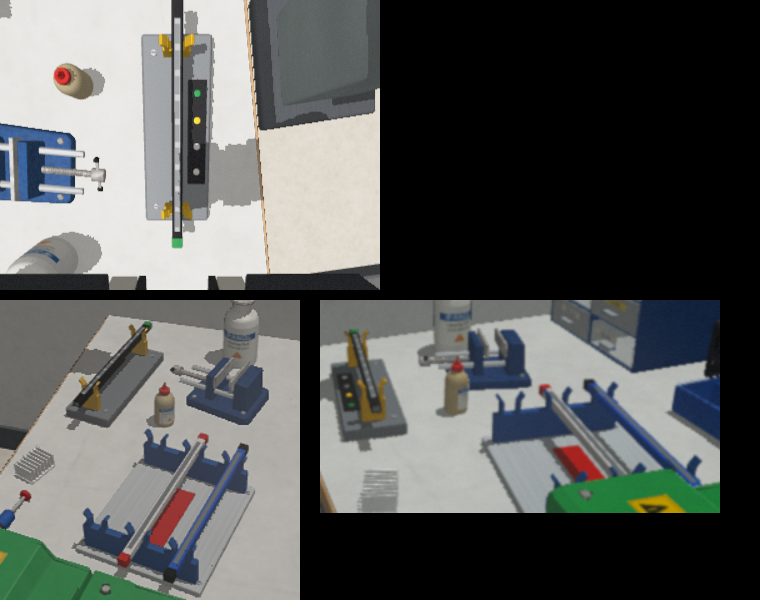

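The black tube lies in both yellow brackets and the white tube lies in the red-tagged slot. The blue tube, the bottles and the heatsink look unmoved, so I'm handing the job in.

```bash
python3 -c "
from plant import ctrl
print(ctrl.close_job())"
```

```text
the job is handed in; nothing more can be done
None
```

The job is handed in after about 20 s of the 69 s allowed: the empty white tube lies in the red-tagged slot and the full black tube in the programmer's cradle; the last pictures show both seated, but no verdict was returned.

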